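# Flip open the sugar tin and the teaspoon caddy

### The arm

A 6-joint arm with a two-finger parallel gripper is mounted at the origin on the work surface. World frame = base frame: x ahead of the robot, y to its left, z up, the work surface at z = 0. Lengths are in mm, angles in rad, forces in N, time in s.
With the tool pointing down it reaches from about 250 to 775 mm from the base axis. Payload 4 kg.
Tool frame: the origin (TCP) lies at the very end of the fingers, on their centre line; the grasp point (between the pads) lies 19 mm behind it; z points along the fingers, y is the line along which they close (so a half turn about z gives the same grasp; the last joint's range is limited). The gripper opens to 94 mm and grips with 3 to 60 N. Pads are 16 mm wide; open, the fingers measure 119 mm over their backs; the gripper's body (75 mm by 177 mm) begins 78 mm behind the grasp point.
Start: joints at [-1.261, 0.087, 1.371, -0, 1.684, -0.103], TCP at [220.646, -503.821, 205.506] pointing down, gripper open.
Joint ranges: [-3.1, 3.1], [-0.76, 2.03], [0.27, 2.55], [-1.08, 4.22], [0.17, 2.65], [-2.57, 2.57]. Speed limits (rad/s): [2.79, 2.79, 3.14, 3.14, 3.14, 3.14].

### API

Orientations are given as a 3x3 rotation matrix whose columns are the frame's x, y, z axes.
In Python, from rig import readout, cams, close_job gives the robot as it stands. The module is installed in compiled form; this text tells all that it offers.
- The arm moves only by the tool carry_out, never from a script. Its argument "commands" is a list of rows, each an object of numbers: "x", "y", "z": the shift along the world's x, y, z in cm; "yaw": the turn about the world's z in rad. A call has 1 to 20 rows; each row shifts and turns the commanded pose from where the row before left it; what a row does not reach is not made up. A row lasts 1/12 s, in which the tool goes at most 41.7 mm and 7.16 degrees, less where a joint would pass 70% of its speed; a pose out of reach is approached as far as the arm can. A call is refused whole if a number of a shift passes 4.17 or a number of a turn 0.125, either way. A call with a gripper value outside its range is refused whole. "claw" is the gripper command: -1 is shut, 1 is fully open, values between are in proportion, set as the call begins (left out, the last holds). The fingers move at their own pace and stop on an object; the grip force is fixed at half the most. Time passes only in rows, so rows that do not move let the fingers close. It gives the time, the measured TCP pose, the force, the opening and the grip force at its end, in the units of the state.
- readout.observe(): the state, without advancing time (a new reading comes with each control period).
- cams.get_image(name): name is "side" or "top" or "wrist"; returns the picture (480x640x3 uint8, red, green, blue); there is no depth.
- cams.camera_info(name): a dict with "fx", "fy", "cx", "cy" (pixels), "eye" and "attitude" of the camera in the world; the wrist camera has in their place "hand_eye" (4x4, takes a point from camera to tool coordinates, whose origin is the TCP and whose axes are the flange's). Camera axes: x right, y up, looking along -z (the intrinsics and any distortion apply to the point x, -y, -z); pixel columns grow to the right and rows downward; lengths in mm; the calibration is good to about 2 mm. A picture is of the moment at which its call begins: read the wrist's pose just before it. camera_info takes no time and is no camera call.
- close_job(): hands the job in; it is judged then, once.
The state is a dict: "time_s": time; "joint_positions": joint angles; "joint_vel": joint speeds; "joint_torque": joint torques, N m; "eef_pos": TCP position; "eef_rot": TCP orientation; "ft_force": force on the tool from outside, world axes, zero at the start; "ft_torque": the same for the moment, N m; "opening": finger opening in mm; "gripper_force": force on a finger pad.
Only numpy, scipy, OpenCV 4.12 (cv2) and the standard library are available. Lean on these libraries where they do the work, as an engineer would, in place of code of your own. Each camera call takes 0.05 s, during which the arm holds its last target. There are 200 camera calls.

### The job

Get the sugar and the teaspoons ready for tea: with the fingertips, push the lid of the round sugar tin up by its front lip and on over past upright so that it rests back on its stop and stays open, and do the same with the lid of the long teaspoon caddy, in either order. Do it gently, without pinching or flinging the lids, and pick nothing up: the tin and the caddy stay standing where they are, and the cups, the kettle and its switch and everything else on the plank are left alone.

Things in the scene. Friction and masses are not known exactly. Their poses are not given: they have to be found in the camera images.
- sugar_tin: Loose round stainless steel tin, 0.85 kg, 110 mm across, 105 mm high without lid, sugar lumps inside at least 14 mm below the rim. Origin: centre of its underside; z up; front (lip) to its own -x, hinge at its +x. The front faces roughly the robot, turned up to 0.35 rad either way. Tin and caddy may change places, left and right. A side push of 4 to 8 N slides it.
- sugar_lid (a joint): Lid of the sugar tin, 0.12 kg: steel disc 115 mm across, 4 mm thick, low 8 mm dome on top, flat underside on the rim at hinge height. Joint in rad: 0 shut, grows as the front rises. Near 1.5 (upright) it balances; beyond, it falls open by itself to a fixed stop at 1.95 (22 deg past upright); before, it falls shut. Light hinge, no spring or catch.
- sugar_lip (a point): Middle of the front edge of the tin lid's thumb lip, level with the lid's underside, 147.5 mm from the hinge line; moves with the lid. The flat lip is 44 mm wide, 4 mm thick, its front edge rolled (7 mm), and reaches 28.5 mm out beyond the tin's wall with free space below. Axes turn with the lid: x from lip to hinge, y along the hinge, z out of the lid's top.
- sugar_hinge (a point): Middle of the sugar tin's hinge line (along the tin's y), 64 mm behind the tin's axis, 105 mm above the plank. Axes as the tin's; does not turn with the lid.
- spoon_caddy: Loose silver box for teaspoons on four small feet, 0.85 kg, 90 mm deep (x), 150 mm long (y), 75 mm high without lid, spoons inside. Origin: centre of its underside at the feet; z up; front (lip in the middle) to its own -x, hinge at its +x. The front faces roughly the robot, turned up to 0.35 rad either way. A side push of 4 to 8 N slides it.
- caddy_lid (a joint): Lid of the caddy, 0.16 kg: plate 97 x 157 mm, 4 mm thick, stepped to 11 mm in the middle, flat underside on the rim at hinge height. Joint in rad: 0 shut, grows as the front rises. Near 1.5 (upright) it balances; beyond, it falls open by itself to a fixed stop at 1.95 (22 deg past upright); before, it falls shut. Light hinge, no spring or catch.
- caddy_lip (a point): Middle of the front edge of the caddy lid's thumb lip, level with the lid's underside, 126 mm from the hinge line; moves with the lid. The flat lip is 50 mm wide, 4 mm thick, its front edge rolled (7 mm), and reaches 30 mm out beyond the box's front with free space below. Axes turn with the lid: x from lip to hinge, y along the hinge, z out of the lid's top.
- caddy_hinge (a point): Middle of the caddy's hinge line (along the caddy's y), 51 mm behind the box's middle, 75 mm above the plank. Axes as the caddy's; does not turn with the lid.
- cup_a: Porcelain cup with a blue pattern, 80 mm across the rim, 68 mm high, handle to its +x (reaching 66 mm from the axis); stands between and a little behind the two containers; to be left alone. Origin: centre of its underside.
- cup_b: The same kind of cup, standing off to the left; to be left alone. Origin: centre of its underside.
- honey_dipper: Plastic honey dipper lying along its x, 190 mm long, 27 mm thick at the ribbed head (+x end), in front of the containers, in the middle; to be left alone. Origin: on the plank, below the stick.
- honey_jar: Glass jar of honey, 68 mm across, 85 mm high, at the back; to be left alone. Origin: centre of its underside.
- milk_jug: Porcelain milk jug, 80 mm across, 100 mm high, at the back; to be left alone. Origin: centre of its underside.
- kettle: Steel electric kettle, 144 mm across, 190 mm high, standing on its base on the right; to be left alone. Origin: centre of its underside.
- kettle_base: Fixed black kettle base, 164 mm across, 20 mm high, on the right, with a 26 mm toggle switch on its front tongue 100 mm from its middle (to its -x). Origin: centre of its underside.
- kettle_switch (a joint): Toggle of the kettle base, in rad: 0 = off; 0.9 = on. It is off and stays off.
Mind the look-alikes: they are no part of the job. What is shaped like the sugar_tin but purple is not meant.

How it is judged:
By the outcome, as a careful person would: the job done as asked, in the order asked, and still so for the second after the job is handed in, with the robot touching nothing.
It also fails if it takes over 64 s, if anything falls off the work surface, if the arm or the gripper's body presses on something with over 40 N, if the wrist force passes 120 N, or if a joint passes its speed limit or range.

## Working session

There is one attempt and no reset: what is moved stays moved. The work goes in short steps, Python scripts to look and compute and a tool call to move; the robot and the scene stay as the last step left them, time stands still between calls to the robot, and variables do not carry over. Pictures are saved under pics/ and viewed, at most 10 in all, crops included, and the job is handed in when it is done.

Besides the shell and the picture viewer there is one more tool, called after "Call:" in YAML: its name, and indented under it one key for each argument. carry_out: Moves the arm, as the interface text tells. Its arguments: {"type":"object","properties":{"commands":{"type":"array"},"claw":{"type":"number"}},"required":["commands"]}

```bash
mkdir -p pics; cat > h.py <<'E'
import numpy as np,cv2
from rig import readout,cams
def save(n,f):
    im=cams.get_image(n); cv2.imwrite(f,im[:,:,::-1]); return im
def ray(n,u,v):
    c=cams.camera_info(n); 
    p=np.array([(u-c['cx'])/c['fx'],-(v-c['cy'])/c['fy'],-1.])
    return np.array(c['eye']),np.array(c['attitude'])@p
def onz(n,u,v,z):
    e,d=ray(n,u,v); return e+d*(z-e[2])/d[2]
def proj(n,P):
    c=cams.camera_info(n); q=np.array(c['attitude']).T@(np.array(P)-c['eye'])
    return np.array([c['cx']-c['fx']*q[0]/q[2],c['cy']+c['fy']*q[1]/q[2]])
E
python3 - <<'E'
from h import *
for n in('top','side'):
    save(n,f'pics/{n}0.png'); print(n,cams.camera_info(n))
s=readout.observe(); print(s['time_s'],s['eef_pos'],s['eef_rot'],s['opening'],s['ft_force'])
E
```

```text
top {'fx': 607.4172213695601, 'fy': 607.4172213695601, 'cx': 314.5100090638028, 'cy': 236.1443008529088, 'eye': array([ 177.56663972,  -24.05399195, 1787.9874522 ]), 'attitude': array([[ 0.07951973,  0.97485789, -0.2081555 ],
       [-0.99683157,  0.0781547 , -0.01478726],
       [ 0.00185285,  0.20867185,  0.97798396]])}
side {'fx': 516.4136761886474, 'fy': 516.4136761886474, 'cx': 324.89019756045263, 'cy': 237.48043787056287, 'eye': array([-64.10001037, 638.0581621 , 910.5214803 ]), 'attitude': array([[-0.71092478,  0.49317858, -0.501359  ],
       [-0.7030322 , -0.47991917,  0.52480789],
       [ 0.01821221,  0.72557045,  0.68790685]])}
0.1 [ 220.46650759 -503.34429137  204.43530867] [[ 9.16018865e-01  4.01134689e-01 -6.33247458e-04]
 [ 4.01135148e-01 -9.16016917e-01  1.89762387e-03]
 [ 1.81137375e-04 -1.99227707e-03 -9.99997999e-01]] 93.8421512173858 [-0.51636058  0.18775147  0.04778247]
```

View pics/top0.png

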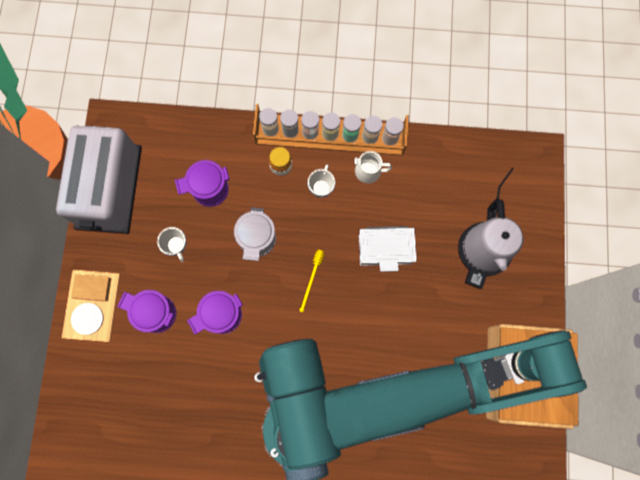

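View pics/side0.png

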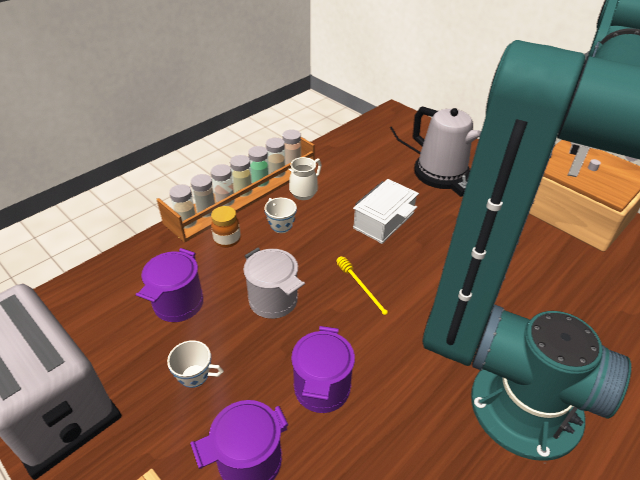

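The top view shows the tin lid at about (255,232) with its lip near (251,258), and the caddy at (388,246) with its lip near (389,267). In the side view the same two lips are at about (292,284) and (406,209).

```bash
python3 - <<'E'
from h import *
a=cv2.imread('pics/top0.png')
hsv=cv2.cvtColor(a,cv2.COLOR_BGR2HSV)
m=((hsv[...,1]<70)&(hsv[...,2]>90)).astype(np.uint8)
for nm,(x0,y0,x1,y1),z in(('tin',(225,200,285,270),107),('cad',(350,218,425,280),77)):
    s=np.zeros_like(m); s[y0:y1,x0:x1]=m[y0:y1,x0:x1]
    cs=max(cv2.findContours(s,0,cv2.CHAIN_APPROX_NONE)[0],key=cv2.contourArea)[:,0]
    P=np.array([onz('top',u,v,z)[:2] for u,v in cs])
    print(nm,cv2.boundingRect(cs),cv2.minAreaRect(P.astype(np.float32)))
    np.save(nm+'.npy',P)
    for r in range(y0,y1,3):
        xs=np.where(s[r])[0]
        if len(xs): print(r,xs.min(),xs.max(),len(xs),end='; ')
    print()
c=np.hstack([cv2.resize(a[195:275,220:300],(400,400),interpolation=cv2.INTER_CUBIC),cv2.resize(a[210:290,348:428],(400,400),interpolation=cv2.INTER_CUBIC)])
cv2.imwrite('pics/crop.png',c)
E
```

```text
tin (234, 208, 42, 53) ((529.5028076171875, 169.7037353515625), (147.8185272216797, 116.39746856689453), 27.288129806518555)
209 251 263 13; 212 247 263 17; 215 242 266 25; 218 239 269 31; 221 237 272 36; 224 235 273 39; 227 234 274 41; 230 234 274 41; 233 234 274 41; 236 234 275 42; 239 235 275 40; 242 237 274 36; 245 239 268 30; 248 242 271 25; 251 243 269 19; 254 243 265 19; 257 243 259 17; 260 252 258 7; 
cad (358, 226, 59, 46) ((521.81787109375, -208.72158813476562), (130.9615478515625, 163.89041137695312), 6.4199934005737305)
227 367 407 39; 230 359 414 56; 233 359 414 56; 236 358 414 57; 239 359 414 56; 242 359 415 57; 245 359 415 57; 248 359 415 57; 251 360 415 56; 254 360 416 57; 257 359 416 58; 260 360 416 57; 263 360 410 51; 266 379 397 19; 269 380 398 19;
```

View pics/crop.png

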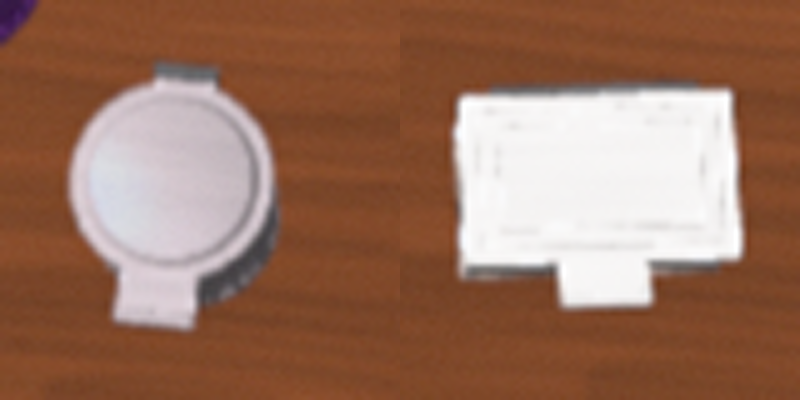

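The crop shows the tin lid's circle centred at (172,178), its lip's front corners at (114,319) and (193,328), and the hinge at about (187,72). The caddy lid's corners are (458,95), (732,90), (742,259), (461,265), and its lip's front corners are (562,307) and (653,304).

```bash
python3 - <<'E'
from h import *
f=lambda x,y,ox,oy,z: onz('top',(x+.5)/5-.5+ox,(y+.5)/5-.5+oy,z)[:2].round(1)
t=lambda x,y,z=108:f(x,y,220,195,z)
c=lambda x,y,z=78:f(x-400,y,348,210,z)
A,B,C,H=t(114,319),t(193,328),t(172,178),t(187,72,106)
def frame(n,A,B,L):
    mid=(A+B)/2; d=B-A; print(n,'lip',mid,'w',np.hypot(*d)); return mid
L=frame('tin',A,B,44); d=C-L; print('C',C,'H',H,'|CL|',np.hypot(*d),'yaw from C-L',np.arctan2(d[1],d[0]),'from lip edge',np.arctan2(-(A-B)[0],(A-B)[1]))
k=[c(458,95),c(732,90),c(742,259),c(461,265)]
L=frame('cad',c(562,307),c(653,304),50); print(np.round(k,1),[np.hypot(*(k[i]-k[i-1])).round(1) for i in range(4)])
for e in(k[0]-k[1],k[3]-k[2]): print('yaw',np.arctan2(-e[0],e[1]))
m=sum(k)/4; d=m-L; print(m,'yaw',np.arctan2(d[1],d[0]),np.hypot(*d))
# side-view check: project lips
print(proj('side',[*L,75]))
print(proj('side',[*((A+B)/2),105]),proj('side',[*C,105]))
# other obstacles
for nm,u,v,z in(('dipper head',319,256,20),('stick end',302,310,10),('cupA',321,181,68),('purple front',218,313,108),('cupB',172,242,68),('switch',475,283,25),('kettle',490,246,100)):print(nm,onz('top',u,v,z).round())
E
```

```text
tin lip [454.55 175.55] w 44.72516070401538
C [538.6 173.6] H [601.5 171.5] |CL| 84.07261742089396 yaw from C-L -0.023196314605547302 from lip edge -0.0335444595616784
cad lip [ 458.3 -217.7] w 51.92494583531118
[[ 574.  -125. ]
 [ 589.6 -282.6]
 [ 491.2 -292.8]
 [ 474.9 -133.1]] [np.float64(99.4), np.float64(158.4), np.float64(98.9), np.float64(160.5)]
yaw 0.09866337512183407
yaw 0.10171414644612932
[ 532.425 -208.375] yaw 0.12514360518309747 74.70924474253503
[411.25038742 212.538305  ]
[296.4362089 289.6206024] [270.14519283 267.67603663]
dipper head [495. -15.  20.]
stick end [333.  22.  10.]
cupA [711.  -4.  68.]
purple front [298. 249. 108.]
cupB [494. 411.  68.]
switch [ 451. -476.   25.]
kettle [ 548. -496.  100.]
```

Call:
carry_out:
  commands:
    - {"x":1.1,"y":1.5,"yaw":-0.017}
    - {"x":1.1,"y":1.5,"yaw":-0.017}
    - {"x":1.1,"y":1.5,"yaw":-0.017}
    - {"x":1.1,"y":1.5,"yaw":-0.017}
    - {"x":1.1,"y":1.5,"yaw":-0.017}
    - {"x":1.1,"y":1.5,"yaw":-0.017}
    - {"x":1.1,"y":1.5,"yaw":-0.017}
    - {"x":1.1,"y":1.5,"yaw":-0.017}
    - {"x":1.1,"y":1.5,"yaw":-0.017}
    - {"x":1.1,"y":1.5,"yaw":-0.017}
    - {"x":1.1,"y":1.5,"yaw":-0.017}
    - {"x":1.1,"y":1.5,"yaw":-0.017}
    - {"x":1.1,"y":1.5,"yaw":-0.017}
    - {"x":1.1,"y":1.5,"yaw":-0.017}
    - {"x":1.1,"y":1.5,"yaw":-0.017}
    - {"x":1.1,"y":1.5,"yaw":-0.017}
    - {"x":1.1,"y":1.5,"yaw":-0.017}
    - {"x":1.1,"y":1.5,"yaw":-0.017}
    - {"x":0.5,"y":0.6}
    - {}
  claw: -1

```text
$.commands[0]: bad value
```

Call:
carry_out:
  commands:
    - {"x":1.1,"y":1.5,"z":0,"yaw":-0.017}
    - {"x":1.1,"y":1.5,"z":0,"yaw":-0.017}
    - {"x":1.1,"y":1.5,"z":0,"yaw":-0.017}
    - {"x":1.1,"y":1.5,"z":0,"yaw":-0.017}
    - {"x":1.1,"y":1.5,"z":0,"yaw":-0.017}
    - {"x":1.1,"y":1.5,"z":0,"yaw":-0.017}
    - {"x":1.1,"y":1.5,"z":0,"yaw":-0.017}
    - {"x":1.1,"y":1.5,"z":0,"yaw":-0.017}
    - {"x":1.1,"y":1.5,"z":0,"yaw":-0.017}
    - {"x":1.1,"y":1.5,"z":0,"yaw":-0.017}
    - {"x":1.1,"y":1.5,"z":0,"yaw":-0.017}
    - {"x":1.1,"y":1.5,"z":0,"yaw":-0.017}
    - {"x":1.1,"y":1.5,"z":0,"yaw":-0.017}
    - {"x":1.1,"y":1.5,"z":0,"yaw":-0.017}
    - {"x":1.1,"y":1.5,"z":0,"yaw":-0.017}
    - {"x":1.1,"y":1.5,"z":0,"yaw":-0.017}
    - {"x":1.1,"y":1.5,"z":0,"yaw":-0.017}
    - {"x":1.1,"y":1.5,"z":0,"yaw":-0.017}
    - {"x":0.5,"y":0.6,"z":0,"yaw":0}
    - {"x":0,"y":0,"z":0,"yaw":0}
  claw: -1

```text
time_s: 1.77
eef_pos: [424.2, -226.7, 205.1]
eef_rot: [[0.994, 0.11, -0.001], [0.11, -0.994, 0.001], [-0.001, -0.001, -1.0]]
ft_force: [-0.1, 0.4, 1.0]
opening: 0.2
gripper_force: 0.0
```

Call:
carry_out:
  commands:
    - {"x":0,"y":0.1,"z":-1.2,"yaw":0}
    - {"x":0,"y":0.1,"z":-1.2,"yaw":0}
    - {"x":0,"y":0.1,"z":-1.2,"yaw":0}
    - {"x":0,"y":0.1,"z":-1.2,"yaw":0}
    - {"x":0,"y":0.1,"z":-1.2,"yaw":0}
    - {"x":0,"y":0.1,"z":-1.2,"yaw":0}
    - {"x":0,"y":0,"z":-1.2,"yaw":0}
    - {"x":0,"y":0,"z":-1.2,"yaw":0}
    - {"x":0,"y":0,"z":-1.2,"yaw":0}
    - {"x":0,"y":0,"z":-1.2,"yaw":0}
    - {"x":0,"y":0,"z":-1.2,"yaw":0}
    - {"x":0,"y":0,"z":-1.2,"yaw":0}
    - {"x":0.6,"y":0.06,"z":0,"yaw":0}
    - {"x":0.6,"y":0.06,"z":0,"yaw":0}
    - {"x":0.6,"y":0.06,"z":0,"yaw":0}
    - {"x":0,"y":0,"z":0,"yaw":0}
    - {"x":0,"y":0,"z":0,"yaw":0}
    - {"x":0,"y":0,"z":0,"yaw":0}

```text
time_s: 3.27
eef_pos: [442.2, -220.2, 62.1]
eef_rot: [[0.994, 0.107, 0.001], [0.107, -0.994, -0.001], [0.001, 0.001, -1.0]]
ft_force: [0.6, -1.0, 0.5]
opening: 0.1
gripper_force: 0.0
```

```bash
python3 - <<'E'
from h import *
s=readout.observe(); print(s['eef_pos'],s['ft_force'],s['time_s'],s['joint_positions'])
a=save('side','pics/s1.png')[:,:,::-1]; w=save('wrist','pics/w1.png')[:,:,::-1]
cv2.imwrite('pics/c1.png',np.hstack([cv2.resize(a[150:270,330:450],(400,400)),cv2.resize(w,(400,400))]))
E
```

```text
[ 442.1684934  -220.22089267   62.1493412 ] [ 0.59483891 -1.00567209  0.45294158] 3.2667 [-5.76757525e-01  3.69835532e-02  1.71372166e+00 -2.27635215e-04
  1.38970732e+00  8.86868301e-01]
```

View pics/c1.png

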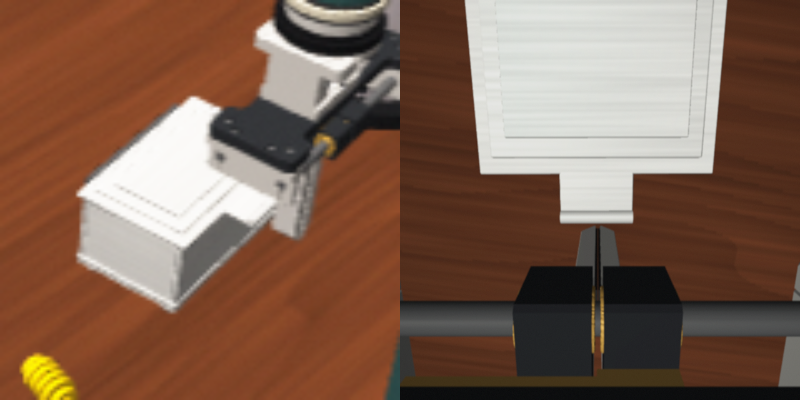

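The pictures show the closed fingertips centred in front of the caddy lip. In the wrist half of the picture the tip is at about (597,230) and the lip edge runs from 560 to 633 at row 220. There is a small gap and nothing is touched yet.

Call:
carry_out:
  commands:
    - {"x":0.3,"y":0.03,"z":0,"yaw":0}
    - {"x":0.2,"y":0.02,"z":0,"yaw":0}
    - {"x":0.1,"y":0.01,"z":0,"yaw":0}
    - {"x":0,"y":0,"z":0,"yaw":0}
    - {"x":0,"y":0,"z":0,"yaw":0}
    - {"x":0,"y":0,"z":0,"yaw":0}

```text
time_s: 3.87
eef_pos: [447.6, -219.4, 61.4]
eef_rot: [[0.994, 0.107, -0.0], [0.107, -0.994, -0.0], [-0.0, 0.0, -1.0]]
ft_force: [0.6, -0.1, -0.8]
opening: 0.6
gripper_force: 0.0
```

Call:
carry_out:
  commands:
    - {"x":0.1,"y":0.01,"z":0,"yaw":0}
    - {"x":0.1,"y":0.01,"z":0,"yaw":0}
    - {"x":0,"y":0,"z":0,"yaw":0}
    - {"x":0,"y":0,"z":0,"yaw":0}
    - {"x":0,"y":0,"z":0,"yaw":0}

```text
time_s: 4.28
eef_pos: [449.1, -219.2, 61.4]
eef_rot: [[0.994, 0.107, -0.001], [0.107, -0.994, -0.0], [-0.001, -0.0, -1.0]]
ft_force: [-3.6, -0.0, 1.9]
opening: 0.3
gripper_force: 1.4
```

Call:
carry_out:
  commands:
    - {"x":0.02,"y":0,"z":0.15,"yaw":0}
    - {"x":0.02,"y":0,"z":0.15,"yaw":0}
    - {"x":0,"y":0,"z":0.15,"yaw":0}
    - {"x":0,"y":0,"z":0.15,"yaw":0}
    - {"x":0,"y":0,"z":0.15,"yaw":0}
    - {"x":0,"y":0,"z":0.15,"yaw":0}
    - {"x":0,"y":0,"z":0,"yaw":0}

```text
time_s: 4.87
eef_pos: [450.0, -219.1, 70.8]
eef_rot: [[0.994, 0.107, -0.0], [0.107, -0.994, 0.0], [-0.0, -0.0, -1.0]]
ft_force: [-4.4, -0.4, -1.0]
opening: 0.6
gripper_force: 2.1
```

```bash
python3 - <<'E'
from h import *
s=readout.observe(); print(s['eef_pos'],s['ft_force'],s['time_s'])
a=save('side','pics/s2.png')[:,:,::-1]; w=save('wrist','pics/w2.png')[:,:,::-1]
cv2.imwrite('pics/c2.png',np.hstack([cv2.resize(a[150:270,330:450],(400,400)),cv2.resize(w,(400,400))]))
E
```

```text
[ 449.95936151 -219.13546845   70.8089007 ] [-4.44104669 -0.43945068 -1.01215844] 4.8667
```

View pics/c2.png

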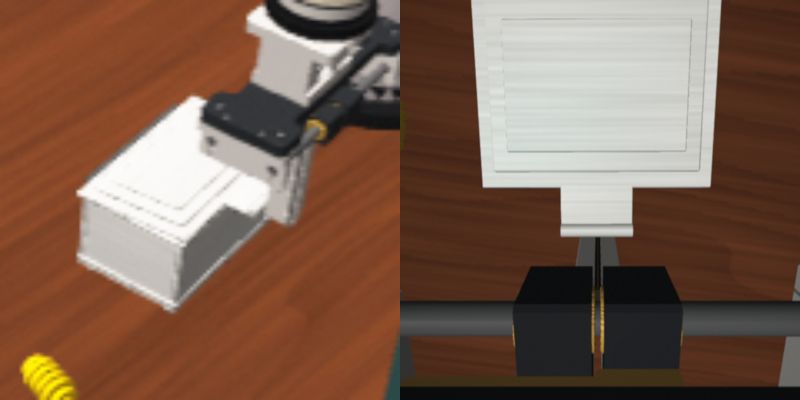

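The lip kept its size in the wrist view (561–633) while the rear of the lid shrank. So the lip is rising with the fingertips, and I continue along the arc.

Call:
carry_out:
  commands:
    - {"x":0.02,"y":0,"z":0.25,"yaw":0}
    - {"x":0.03,"y":0,"z":0.25,"yaw":0}
    - {"x":0.03,"y":0,"z":0.25,"yaw":0}
    - {"x":0.04,"y":0,"z":0.25,"yaw":0}
    - {"x":0.04,"y":0.01,"z":0.25,"yaw":0}
    - {"x":0.05,"y":0,"z":0.25,"yaw":0}
    - {"x":0.05,"y":0.01,"z":0.25,"yaw":0}
    - {"x":0.06,"y":0,"z":0.24,"yaw":0}
    - {"x":0.06,"y":0.01,"z":0.24,"yaw":0}
    - {"x":0.07,"y":0.01,"z":0.24,"yaw":0}

```text
time_s: 5.8
eef_pos: [454.7, -218.7, 95.5]
eef_rot: [[0.994, 0.107, 0.0], [0.107, -0.994, 0.0], [0.0, -0.0, -1.0]]
ft_force: [-3.8, 0.9, 0.3]
opening: 0.6
gripper_force: 1.8
```

Call:
carry_out:
  commands:
    - {"x":0.08,"y":0.01,"z":0.24,"yaw":0}
    - {"x":0.08,"y":0.01,"z":0.24,"yaw":0}
    - {"x":0.09,"y":0.01,"z":0.24,"yaw":0}
    - {"x":0.09,"y":0.01,"z":0.23,"yaw":0}
    - {"x":0.1,"y":0.01,"z":0.23,"yaw":0}
    - {"x":0.1,"y":0.01,"z":0.23,"yaw":0}
    - {"x":0.1,"y":0.01,"z":0.23,"yaw":0}
    - {"x":0.1,"y":0.01,"z":0.23,"yaw":0}

```text
time_s: 6.47
eef_pos: [462.1, -218.0, 114.2]
eef_rot: [[0.994, 0.107, 0.0], [0.107, -0.994, -0.0], [0.0, 0.0, -1.0]]
ft_force: [-4.1, 1.2, 1.6]
opening: 0.4
gripper_force: 1.9
```

```bash
python3 - <<'E'
from h import *
s=readout.observe(); print(s['eef_pos'],s['ft_force'],s['time_s'])
a=save('side','pics/s3.png')[:,:,::-1]; w=save('wrist','pics/w3.png')[:,:,::-1]
cv2.imwrite('pics/c3.png',np.hstack([cv2.resize(a[150:270,330:450],(400,400)),cv2.resize(w,(400,400))]))
E
```

```text
[ 462.11877414 -217.95535726  114.22034978] [-4.12582532  1.20551873  1.60033273] 6.4667
```

View pics/c3.png

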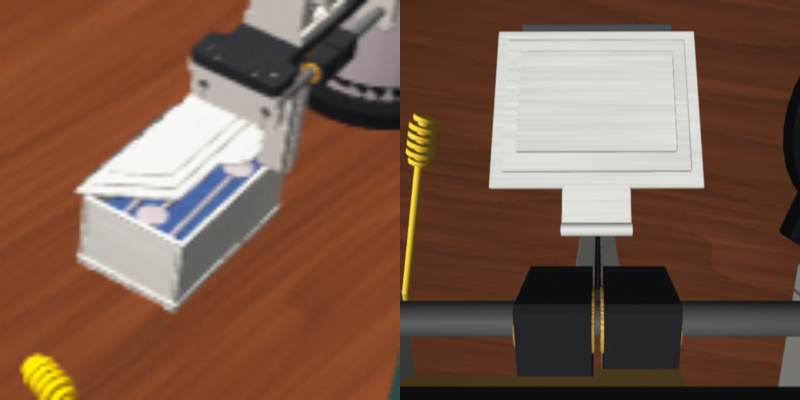

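The caddy lid is about 25° open and the fingers bear on the lip. The box's corner still sits at crop (175,310), so it has not moved.

Call:
carry_out:
  commands:
    - {"x":0.15,"y":0.02,"z":0.31,"yaw":0}
    - {"x":0.16,"y":0.02,"z":0.31,"yaw":0}
    - {"x":0.17,"y":0.02,"z":0.3,"yaw":0}
    - {"x":0.17,"y":0.02,"z":0.3,"yaw":0}
    - {"x":0.18,"y":0.02,"z":0.29,"yaw":0}
    - {"x":0.19,"y":0.02,"z":0.29,"yaw":0}
    - {"x":0.19,"y":0.02,"z":0.28,"yaw":0}
    - {"x":0.2,"y":0.02,"z":0.28,"yaw":0}
    - {"x":0.2,"y":0.02,"z":0.25,"yaw":0}
    - {"x":0.21,"y":0.02,"z":0.25,"yaw":0}

```text
time_s: 7.4
eef_pos: [480.8, -216.1, 142.8]
eef_rot: [[0.994, 0.107, 0.001], [0.107, -0.994, -0.0], [0.001, 0.001, -1.0]]
ft_force: [-0.9, 0.3, 0.6]
opening: 0.4
gripper_force: 0.5
```

Call:
carry_out:
  commands:
    - {"x":0.21,"y":0.02,"z":0.24,"yaw":0}
    - {"x":0.22,"y":0.02,"z":0.24,"yaw":0}
    - {"x":0.22,"y":0.02,"z":0.23,"yaw":0}
    - {"x":0.23,"y":0.02,"z":0.22,"yaw":0}
    - {"x":0.23,"y":0.02,"z":0.21,"yaw":0}
    - {"x":0.24,"y":0.03,"z":0.2,"yaw":0}
    - {"x":0.24,"y":0.03,"z":0.19,"yaw":0}
    - {"x":0.24,"y":0.03,"z":0.18,"yaw":0}
    - {"x":0.25,"y":0.03,"z":0.17,"yaw":0}
    - {"x":0.25,"y":0.03,"z":0.16,"yaw":0}
    - {"x":0.25,"y":0.03,"z":0.15,"yaw":0}
    - {"x":0.25,"y":0.03,"z":0.14,"yaw":0}

```text
time_s: 8.4
eef_pos: [508.7, -212.9, 166.0]
eef_rot: [[0.994, 0.107, 0.0], [0.107, -0.994, -0.0], [0.0, 0.0, -1.0]]
ft_force: [-0.1, 0.2, 0.2]
opening: 0.6
gripper_force: 0.4
```

```bash
python3 - <<'E'
from h import *
s=readout.observe(); print(s['eef_pos'],s['ft_force'],s['time_s'])
a=save('side','pics/s4.png')[:,:,::-1]; w=save('wrist','pics/w4.png')[:,:,::-1]
cv2.imwrite('pics/c4.png',np.hstack([cv2.resize(a[130:270,330:470],(400,400)),cv2.resize(w,(400,400))]))
E
```

```text
[ 508.71454606 -212.86350861  166.02900686] [-0.07397721  0.16569665  0.16551538] 8.4
```

View pics/c4.png

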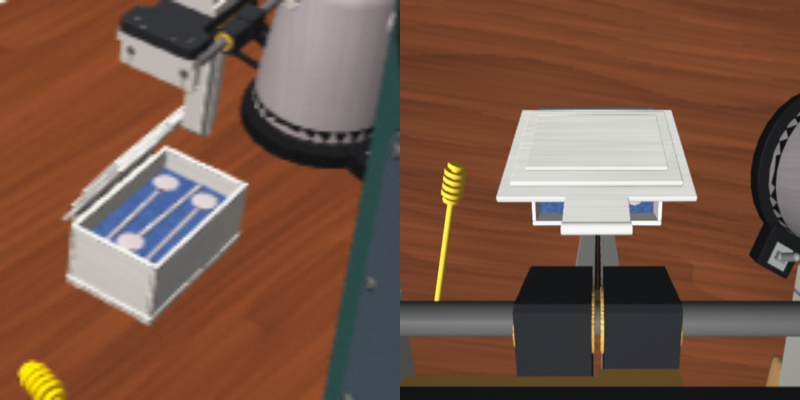

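The lid is about 57° open, with the lip edge at wrist row 230 still in front of the fingers and the box unmoved.

Call:
carry_out:
  commands:
    - {"x":0.26,"y":0.03,"z":0.1,"yaw":0}
    - {"x":0.26,"y":0.03,"z":0.1,"yaw":0}
    - {"x":0.26,"y":0.03,"z":0.1,"yaw":0}
    - {"x":0.26,"y":0.03,"z":0.1,"yaw":0}
    - {"x":0.26,"y":0.03,"z":0.1,"yaw":0}
    - {"x":0.26,"y":0.03,"z":0.1,"yaw":0}
    - {"x":0.26,"y":0.03,"z":0,"yaw":0}
    - {"x":0.26,"y":0.03,"z":0,"yaw":0}
    - {"x":0.26,"y":0.03,"z":0,"yaw":0}
    - {"x":0.26,"y":0.03,"z":0,"yaw":0}
    - {"x":0.26,"y":0.03,"z":0,"yaw":0}
    - {"x":0.26,"y":0.03,"z":0,"yaw":0}
    - {"x":0.26,"y":0.03,"z":0,"yaw":0}
    - {"x":0.26,"y":0.03,"z":0,"yaw":0}
    - {"x":0.26,"y":0.03,"z":0,"yaw":0}
    - {"x":0.26,"y":0.03,"z":0,"yaw":0}
    - {"x":0.26,"y":0.03,"z":0,"yaw":0}
    - {"x":0.26,"y":0.03,"z":0,"yaw":0}

```text
time_s: 10.0
eef_pos: [555.5, -207.5, 171.8]
eef_rot: [[0.994, 0.107, 0.0], [0.107, -0.994, -0.0], [0.0, 0.0, -1.0]]
ft_force: [-0.2, -0.4, -0.3]
opening: 0.7
gripper_force: 0.0
```

Call:
carry_out:
  commands:
    - {"x":0.2,"y":0.02,"z":0,"yaw":0}
    - {"x":0.2,"y":0.02,"z":0,"yaw":0}
    - {"x":0.2,"y":0.02,"z":0,"yaw":0}
    - {"x":0.2,"y":0.02,"z":0,"yaw":0}
    - {"x":0.2,"y":0.02,"z":0,"yaw":0}
    - {"x":0.2,"y":0.02,"z":0,"yaw":0}
    - {"x":0.2,"y":0.02,"z":0,"yaw":0}
    - {"x":0.2,"y":0.02,"z":0,"yaw":0}
    - {"x":0.2,"y":0.02,"z":0,"yaw":0}
    - {"x":0.2,"y":0.02,"z":0,"yaw":0}
    - {"x":0.2,"y":0.02,"z":0,"yaw":0}
    - {"x":0.2,"y":0.02,"z":0,"yaw":0}
    - {"x":0.2,"y":0.02,"z":0,"yaw":0}
    - {"x":0,"y":0,"z":0,"yaw":0}
    - {"x":0,"y":0,"z":0,"yaw":0}

```text
time_s: 11.25
eef_pos: [581.3, -204.9, 171.7]
eef_rot: [[0.994, 0.107, -0.0], [0.107, -0.994, -0.0], [-0.0, 0.0, -1.0]]
ft_force: [-0.5, 0.4, 0.2]
opening: 0.4
gripper_force: 0.0
```

```bash
python3 - <<'E'
from h import *
s=readout.observe(); print(s['eef_pos'],s['ft_force'],s['time_s'])
a=save('side','pics/s5.png')[:,:,::-1]; w=save('wrist','pics/w5.png')[:,:,::-1]
cv2.imwrite('pics/c5.png',np.hstack([cv2.resize(a[130:270,330:470],(400,400)),cv2.resize(w,(400,400))]))
E
```

```text
[ 581.30769714 -204.88752468  171.73921049] [-0.54472808  0.35327858  0.24004704] 11.25
```

View pics/c5.png

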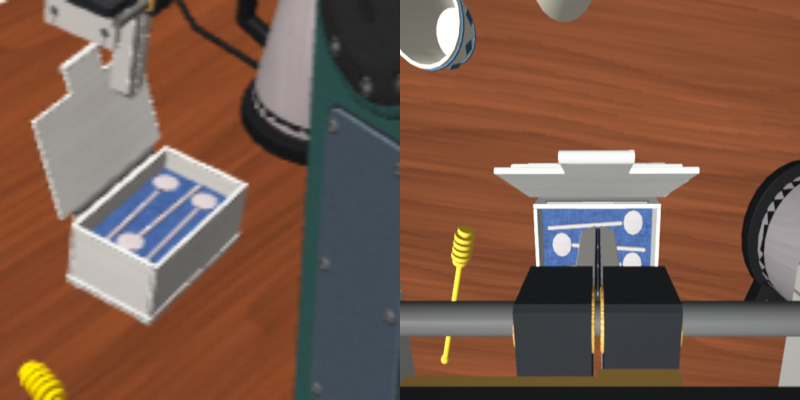

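The caddy lid now leans back on its stop with its lip at wrist row 157, and the fingers stand clear of it in front. Next is the tin.

Call:
carry_out:
  commands:
    - {"x":-1.5,"y":0,"z":0,"yaw":0}
    - {"x":-3.0,"y":0,"z":0,"yaw":0}
    - {"x":-3.0,"y":0,"z":0,"yaw":0}
    - {"x":-3.0,"y":1.0,"z":0,"yaw":-0.008}
    - {"x":-3.0,"y":2.0,"z":0,"yaw":-0.008}
    - {"x":-1.8,"y":2.5,"z":0,"yaw":-0.008}
    - {"x":0,"y":2.7,"z":0,"yaw":-0.008}
    - {"x":0,"y":2.7,"z":0,"yaw":-0.009}
    - {"x":0,"y":2.7,"z":0,"yaw":-0.009}
    - {"x":0,"y":2.7,"z":0,"yaw":-0.009}
    - {"x":0,"y":2.7,"z":0,"yaw":-0.009}
    - {"x":0,"y":2.7,"z":0,"yaw":-0.009}
    - {"x":0,"y":2.7,"z":0,"yaw":-0.008}
    - {"x":0,"y":2.7,"z":0,"yaw":-0.008}
    - {"x":0,"y":2.7,"z":0,"yaw":-0.008}
    - {"x":0,"y":2.7,"z":0,"yaw":-0.008}
    - {"x":0,"y":2.6,"z":0,"yaw":-0.008}
    - {"x":0,"y":2.0,"z":0,"yaw":-0.008}
    - {"x":0,"y":1.0,"z":0,"yaw":-0.008}
    - {"x":0,"y":0,"z":0,"yaw":0}

```text
time_s: 13.02
eef_pos: [427.9, 177.9, 171.9]
eef_rot: [[1.0, -0.023, 0.0], [-0.023, -1.0, 0.001], [0.0, -0.001, -1.0]]
ft_force: [0.3, 0.2, -1.0]
opening: 1.1
gripper_force: 0.0
```

Call:
carry_out:
  commands:
    - {"x":0,"y":-0.1,"z":-1.0,"yaw":0}
    - {"x":0,"y":-0.1,"z":-1.0,"yaw":0}
    - {"x":0,"y":0,"z":-1.0,"yaw":0}
    - {"x":0,"y":0,"z":-1.0,"yaw":0}
    - {"x":0,"y":0,"z":-1.0,"yaw":0}
    - {"x":0,"y":0,"z":-1.0,"yaw":0}
    - {"x":0,"y":0,"z":-1.0,"yaw":0}
    - {"x":0,"y":0,"z":-1.0,"yaw":0}
    - {"x":0.5,"y":0,"z":0,"yaw":0}
    - {"x":0.5,"y":0,"z":0,"yaw":0}
    - {"x":0,"y":0,"z":0,"yaw":0}
    - {"x":0,"y":0,"z":0,"yaw":0}

```text
time_s: 14.02
eef_pos: [439.2, 174.2, 92.6]
eef_rot: [[1.0, -0.026, 0.001], [-0.026, -1.0, 0.0], [0.001, -0.0, -1.0]]
ft_force: [-0.2, -0.2, -0.4]
opening: 0.1
gripper_force: 0.0
```

```bash
python3 - <<'E'
from h import *
s=readout.observe(); print(s['eef_pos'],s['ft_force'],s['time_s'])
a=save('side','pics/s6.png')[:,:,::-1]; w=save('wrist','pics/w6.png')[:,:,::-1]
cv2.imwrite('pics/c6.png',np.hstack([cv2.resize(a[210:330,220:340],(400,400)),cv2.resize(w,(400,400))]))
E
```

```text
[439.24352638 174.24150447  92.56693345] [-0.1791629  -0.18195283 -0.43996504] 14.0167
```

View pics/c6.png

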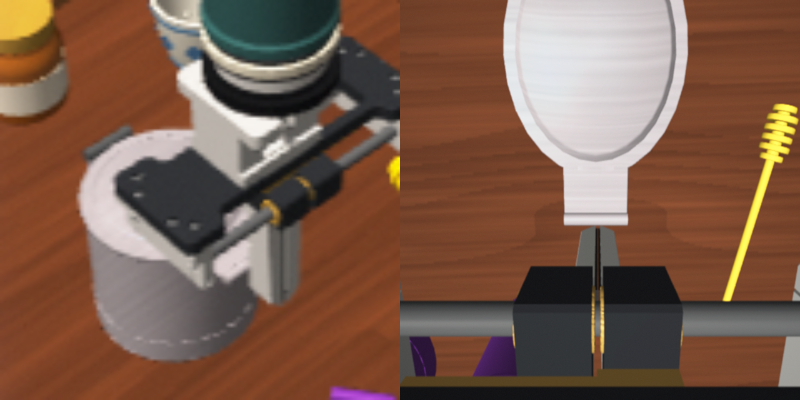

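The fingertips (597,230) are centred on the tin lip, which spans columns 564–628 at row 222, with a small gap. The purple tins are behind and clear.

Call:
carry_out:
  commands:
    - {"x":0.2,"y":0,"z":0,"yaw":0}
    - {"x":0.2,"y":0,"z":0,"yaw":0}
    - {"x":0.1,"y":0,"z":0,"yaw":0}
    - {"x":0,"y":0,"z":0,"yaw":0}
    - {"x":0,"y":0,"z":0,"yaw":0}
    - {"x":0,"y":0,"z":0,"yaw":0}

```text
time_s: 14.62
eef_pos: [443.2, 174.1, 91.8]
eef_rot: [[1.0, -0.026, -0.0], [-0.026, -1.0, -0.0], [-0.0, 0.0, -1.0]]
ft_force: [-0.3, 0.2, -0.3]
opening: 0.6
gripper_force: 0.0
```

Call:
carry_out:
  commands:
    - {"x":0.1,"y":0,"z":0,"yaw":0}
    - {"x":0.05,"y":0,"z":0,"yaw":0}
    - {"x":0,"y":0,"z":0,"yaw":0}
    - {"x":0,"y":0,"z":0,"yaw":0}
    - {"x":0,"y":0,"z":0,"yaw":0}

```text
time_s: 15.03
eef_pos: [444.7, 174.1, 91.8]
eef_rot: [[1.0, -0.026, -0.0], [-0.026, -1.0, -0.0], [-0.0, 0.0, -1.0]]
ft_force: [0.7, 0.1, 0.6]
opening: 0.2
gripper_force: 0.0
```

Call:
carry_out:
  commands:
    - {"x":0.1,"y":0,"z":0,"yaw":0}
    - {"x":0,"y":0,"z":0,"yaw":0}
    - {"x":0,"y":0,"z":0,"yaw":0}
    - {"x":0,"y":0,"z":0,"yaw":0}

```text
time_s: 15.37
eef_pos: [444.9, 174.1, 91.7]
eef_rot: [[1.0, -0.026, -0.002], [-0.026, -1.0, -0.0], [-0.002, 0.0, -1.0]]
ft_force: [-4.8, -1.0, 2.1]
opening: 0.4
gripper_force: 2.2
```

Call:
carry_out:
  commands:
    - {"x":0,"y":0,"z":0.15,"yaw":0}
    - {"x":0,"y":0,"z":0.15,"yaw":0}
    - {"x":0.01,"y":0,"z":0.15,"yaw":0}
    - {"x":0.01,"y":0,"z":0.15,"yaw":0}
    - {"x":0.01,"y":0,"z":0.15,"yaw":0}
    - {"x":0.01,"y":0,"z":0.15,"yaw":0}
    - {"x":0,"y":0,"z":0,"yaw":0}

```text
time_s: 15.95
eef_pos: [446.4, 174.1, 101.2]
eef_rot: [[1.0, -0.026, 0.001], [-0.026, -1.0, -0.0], [0.001, -0.0, -1.0]]
ft_force: [-1.7, 0.3, -0.7]
opening: 0.3
gripper_force: 1.7
```

```bash
python3 - <<'E'
from h import *
a=cv2.imread('pics/w6.png'); b=save('wrist','pics/w7.png')[:,:,::-1]
for i in (a,b):
    h=cv2.cvtColor(i,cv2.COLOR_BGR2HSV); m=(h[...,1]<60)&(h[...,2]>100)
    print([(r,np.where(m[r,80:])[0].min()+80,np.where(m[r,80:520])[0].max()+80) for r in range(30,290,12) if m[r,80:520].any()])
E
```

```text
[(30, np.int64(166), np.int64(459)), (42, np.int64(166), np.int64(459)), (54, np.int64(165), np.int64(460)), (66, np.int64(165), np.int64(460)), (78, np.int64(167), np.int64(458)), (90, np.int64(170), np.int64(455)), (102, np.int64(172), np.int64(453)), (114, np.int64(177), np.int64(448)), (126, np.int64(182), np.int64(443)), (138, np.int64(189), np.int64(436)), (150, np.int64(197), np.int64(428)), (162, np.int64(206), np.int64(419)), (174, np.int64(219), np.int64(406)), (186, np.int64(234), np.int64(392)), (198, np.int64(254), np.int64(372)), (210, np.int64(261), np.int64(364)), (222, np.int64(262), np.int64(364)), (234, np.int64(262), np.int64(363)), (246, np.int64(263), np.int64(363)), (258, np.int64(262), np.int64(364)), (270, np.int64(264), np.int64(362)), (282, np.int64(289), np.int64(339))]
[(30, np.int64(178), np.int64(448)), (42, np.int64(174), np.int64(451)), (54, np.int64(172), np.int64(453)), (66, np.int64(172), np.int64(454)), (78, np.int64(171), np.int64(454)), (90, np.int64(172), np.int64(453)), (102, np.int64(174), np.int64(452)), (114, np.int64(176), np.int64(450)), (126, np.int64(180), np.int64(445)), (138, np.int64(185), np.int64(441)), (150, np.int64(190), np.int64(435)), (162, np.int64(198), np.int64(427)), (174, np.int64(206), np.int64(419)), (186, np.int64(219), np.int64(407)), (198, np.int64(232), np.int64(393)), (210, np.int64(252), np.int64(373)), (222, np.int64(262), np.int64(364)), (234, np.int64(262), np.int64(363)), (246, np.int64(263), np.int64(363)), (258, np.int64(263), np.int64(363)), (270, np.int64(263), np.int64(363)), (282, np.int64(263), np.int64(363))]
```

The lip kept its width (101 px) while the disc shrank, so the tin lid is rising too.

Call:
carry_out:
  commands:
    - {"x":0.04,"y":0,"z":0.25,"yaw":0}
    - {"x":0.03,"y":0,"z":0.25,"yaw":0}
    - {"x":0.03,"y":0,"z":0.25,"yaw":0}
    - {"x":0.03,"y":0,"z":0.25,"yaw":0}
    - {"x":0.04,"y":0,"z":0.25,"yaw":0}
    - {"x":0.04,"y":0,"z":0.25,"yaw":0}
    - {"x":0.04,"y":0,"z":0.25,"yaw":0}
    - {"x":0.05,"y":0,"z":0.25,"yaw":0}
    - {"x":0.05,"y":0,"z":0.24,"yaw":0}
    - {"x":0.06,"y":0,"z":0.24,"yaw":0}

```text
time_s: 16.83
eef_pos: [450.4, 174.1, 125.9]
eef_rot: [[1.0, -0.026, 0.0], [-0.026, -1.0, -0.0], [0.0, 0.0, -1.0]]
ft_force: [-3.2, 0.3, -0.2]
opening: 0.4
gripper_force: 1.6
```

Call:
carry_out:
  commands:
    - {"x":0.06,"y":0,"z":0.24,"yaw":0}
    - {"x":0.07,"y":0,"z":0.24,"yaw":0}
    - {"x":0.07,"y":0,"z":0.24,"yaw":0}
    - {"x":0.08,"y":0,"z":0.24,"yaw":0}
    - {"x":0.08,"y":0,"z":0.24,"yaw":0}
    - {"x":0.08,"y":0,"z":0.23,"yaw":0}
    - {"x":0.09,"y":0,"z":0.23,"yaw":0}
    - {"x":0.09,"y":0,"z":0.23,"yaw":0}
    - {"x":0.1,"y":0,"z":0.23,"yaw":0}
    - {"x":0.1,"y":0,"z":0.23,"yaw":0}

```text
time_s: 17.67
eef_pos: [458.6, 174.1, 149.4]
eef_rot: [[1.0, -0.026, 0.0], [-0.026, -1.0, -0.0], [0.0, 0.0, -1.0]]
ft_force: [-2.8, -0.9, 1.2]
opening: 0.3
gripper_force: 1.5
```

```bash
cat > lip.py <<'E'
from h import *
i=save('wrist','pics/w_t.png')[:,:,::-1]
h=cv2.cvtColor(i,cv2.COLOR_BGR2HSV); m=(h[...,1]<60)&(h[...,2]>100)
print([(r,int(np.where(m[r,80:])[0].min()+80),int(np.where(m[r,80:520])[0].max()+80)) for r in range(30,300,12) if m[r,80:520].any()])
E
python3 lip.py
```

```text
[(30, 230, 397), (42, 219, 409), (54, 210, 417), (66, 204, 423), (78, 198, 428), (90, 196, 431), (102, 194, 433), (114, 194, 433), (126, 194, 432), (138, 197, 430), (150, 201, 426), (162, 206, 420), (174, 213, 413), (186, 223, 403), (198, 235, 391), (210, 254, 372), (222, 265, 361), (234, 265, 361), (246, 264, 362), (258, 264, 362), (270, 263, 363), (282, 264, 362), (294, 287, 330)]
```

Call:
carry_out:
  commands:
    - {"x":0.12,"y":0,"z":0.27,"yaw":0}
    - {"x":0.12,"y":0,"z":0.27,"yaw":0}
    - {"x":0.13,"y":0,"z":0.27,"yaw":0}
    - {"x":0.13,"y":0,"z":0.26,"yaw":0}
    - {"x":0.14,"y":-0.01,"z":0.26,"yaw":0}
    - {"x":0.14,"y":0,"z":0.26,"yaw":0}
    - {"x":0.15,"y":-0.01,"z":0.25,"yaw":0}
    - {"x":0.15,"y":0,"z":0.25,"yaw":0}
    - {"x":0.16,"y":-0.01,"z":0.25,"yaw":0}
    - {"x":0.17,"y":0,"z":0.24,"yaw":0}
    - {"x":0.17,"y":-0.01,"z":0.24,"yaw":0}
    - {"x":0.18,"y":0,"z":0.24,"yaw":0}
    - {"x":0.18,"y":-0.01,"z":0.23,"yaw":0}
    - {"x":0.18,"y":0,"z":0.23,"yaw":0}
    - {"x":0.19,"y":-0.01,"z":0.23,"yaw":0}
    - {"x":0.19,"y":0,"z":0.22,"yaw":0}
    - {"x":0.2,"y":-0.01,"z":0.22,"yaw":0}
    - {"x":0.2,"y":0,"z":0.21,"yaw":0}
    - {"x":0.2,"y":-0.01,"z":0.21,"yaw":0}
    - {"x":0.21,"y":0,"z":0.2,"yaw":0}

```text
time_s: 19.38
eef_pos: [492.0, 173.4, 197.4]
eef_rot: [[1.0, -0.026, 0.0], [-0.026, -1.0, 0.0], [0.0, -0.0, -1.0]]
ft_force: [-0.7, -1.0, 0.9]
opening: 0.5
gripper_force: 0.6
```

Call:
carry_out:
  commands:
    - {"x":0.22,"y":-0.01,"z":0.19,"yaw":0}
    - {"x":0.22,"y":0,"z":0.19,"yaw":0}
    - {"x":0.23,"y":-0.01,"z":0.18,"yaw":0}
    - {"x":0.23,"y":0,"z":0.18,"yaw":0}
    - {"x":0.23,"y":-0.01,"z":0.17,"yaw":0}
    - {"x":0.24,"y":0,"z":0.17,"yaw":0}
    - {"x":0.24,"y":-0.01,"z":0.16,"yaw":0}
    - {"x":0.24,"y":0,"z":0.16,"yaw":0}
    - {"x":0.25,"y":-0.01,"z":0.15,"yaw":0}
    - {"x":0.25,"y":0,"z":0.15,"yaw":0}

```text
time_s: 20.22
eef_pos: [515.4, 172.8, 214.3]
eef_rot: [[1.0, -0.026, 0.0], [-0.026, -1.0, 0.0], [0.0, -0.0, -1.0]]
ft_force: [-1.2, 0.9, 0.1]
opening: 0.6
gripper_force: 0.4
```

```bash
python3 lip.py
```

```text
[(114, 290, 340), (126, 263, 367), (138, 240, 389), (150, 227, 402), (162, 220, 410), (174, 217, 413), (186, 217, 412), (198, 221, 408), (210, 80, 400), (222, 80, 386), (234, 80, 381), (246, 80, 374), (258, 80, 362), (270, 80, 364), (282, 80, 344), (294, 84, 345)]
```

Call:
carry_out:
  commands:
    - {"x":0.26,"y":-0.01,"z":0.1,"yaw":0}
    - {"x":0.26,"y":0,"z":0.1,"yaw":0}
    - {"x":0.26,"y":-0.01,"z":0.1,"yaw":0}
    - {"x":0.26,"y":0,"z":0.1,"yaw":0}
    - {"x":0.26,"y":-0.01,"z":0.1,"yaw":0}
    - {"x":0.26,"y":0,"z":0.1,"yaw":0}
    - {"x":0.26,"y":-0.01,"z":0,"yaw":0}
    - {"x":0.26,"y":0,"z":0,"yaw":0}
    - {"x":0.26,"y":-0.01,"z":0,"yaw":0}
    - {"x":0.26,"y":0,"z":0,"yaw":0}
    - {"x":0.26,"y":-0.01,"z":0,"yaw":0}
    - {"x":0.26,"y":0,"z":0,"yaw":0}
    - {"x":0.26,"y":-0.01,"z":0,"yaw":0}
    - {"x":0.26,"y":0,"z":0,"yaw":0}
    - {"x":0.26,"y":-0.01,"z":0,"yaw":0}
    - {"x":0.26,"y":0,"z":0,"yaw":0}
    - {"x":0.26,"y":-0.01,"z":0,"yaw":0}
    - {"x":0.26,"y":0,"z":0,"yaw":0}
    - {"x":0.26,"y":-0.01,"z":0,"yaw":0}
    - {"x":0.26,"y":0,"z":0,"yaw":0}

```text
time_s: 21.93
eef_pos: [567.3, 171.8, 220.2]
eef_rot: [[1.0, -0.026, 0.0], [-0.026, -1.0, -0.0], [0.0, 0.0, -1.0]]
ft_force: [-0.5, -0.1, 0.0]
opening: 0.8
gripper_force: 0.1
```

Call:
carry_out:
  commands:
    - {"x":0.2,"y":0,"z":0,"yaw":0}
    - {"x":0.2,"y":0,"z":0,"yaw":0}
    - {"x":0.2,"y":0,"z":0,"yaw":0}
    - {"x":0.2,"y":0,"z":0,"yaw":0}
    - {"x":0.2,"y":0,"z":0,"yaw":0}
    - {"x":0.2,"y":0,"z":0,"yaw":0}
    - {"x":0.2,"y":0,"z":0,"yaw":0}
    - {"x":0.2,"y":0,"z":0,"yaw":0}
    - {"x":0.2,"y":0,"z":0,"yaw":0}
    - {"x":0.2,"y":0,"z":0,"yaw":0}
    - {"x":0.2,"y":0,"z":0,"yaw":0}
    - {"x":0.2,"y":0,"z":0,"yaw":0}
    - {"x":0.2,"y":0,"z":0,"yaw":0}
    - {"x":0.2,"y":0,"z":0,"yaw":0}
    - {"x":0.2,"y":0,"z":0,"yaw":0}
    - {"x":0.2,"y":0,"z":0,"yaw":0}
    - {"x":0,"y":0,"z":0,"yaw":0}
    - {"x":0,"y":0,"z":0,"yaw":0}

```text
time_s: 23.43
eef_pos: [599.1, 171.7, 220.1]
eef_rot: [[1.0, -0.026, -0.0], [-0.026, -1.0, -0.0], [-0.0, 0.0, -1.0]]
ft_force: [0.2, -0.2, 0.8]
opening: 0.3
gripper_force: 0.0
```

Call:
carry_out:
  commands:
    - {"x":-1.5,"y":0,"z":0,"yaw":0}
    - {"x":-3.0,"y":0,"z":0,"yaw":0}
    - {"x":-3.0,"y":0,"z":0,"yaw":0}
    - {"x":-3.0,"y":0,"z":0,"yaw":0}
    - {"x":-3.0,"y":0,"z":0,"yaw":0}
    - {"x":-3.0,"y":0,"z":0,"yaw":0}
    - {"x":-3.0,"y":0,"z":0,"yaw":0}
    - {"x":-1.5,"y":0,"z":0,"yaw":0}
    - {"x":0,"y":0,"z":0,"yaw":0}
    - {"x":0,"y":0,"z":0,"yaw":0}

```text
time_s: 24.27
eef_pos: [389.0, 171.9, 220.9]
eef_rot: [[1.0, -0.026, 0.002], [-0.026, -1.0, 0.0], [0.002, -0.0, -1.0]]
ft_force: [-0.1, 0.1, 0.6]
opening: 0.5
gripper_force: 0.0
```

```bash
python3 - <<'E'
from h import *
a=save('side','pics/s8.png')[:,:,::-1]; w=save('top','pics/t8.png')[:,:,::-1]
cv2.imwrite('pics/c8.png',np.hstack([cv2.resize(a[100:340,120:440],(400,300)),cv2.resize(w[140:380,120:440],(400,300))]))
E
```

```text
(no output)
```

View pics/c8.png

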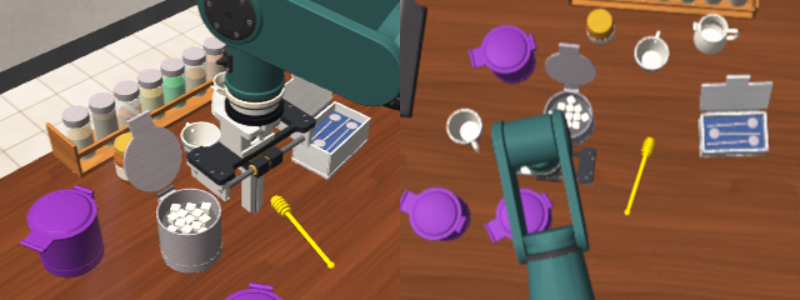

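Both lids rest open on their stops: the tin lid in the side view at (152,155), and the caddy lid in the top view at (737,92). The containers, cups and dipper are where they were, and the robot touches nothing, so I hand the job in.

```bash
python3 -c "from rig import close_job; print(close_job())"
```

```text
the job is handed in; nothing more can be done
None
```

Both lids, the sugar tin's and the teaspoon caddy's, are open and resting back on their stops; nothing else looked disturbed in the final pictures, and I handed the job in at about 24 s of the 64 s allowed.

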